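# Index the tube carousel to its next station

### The job

Pull up the spring plunger that locks the tube carousel, swing the carousel anticlockwise (seen from above) by the plunger, and let the pin snap fully home into the next hole, the one in the aluminium shoe, whose exact place you must feel for. Be gentle: never force the pin sideways against the edge of a hole or press it hard on the plate, and leave everything else on the bench where it is.

Things in the scene. Friction and masses are not known exactly. Their poses are not given: they have to be found in the camera images.
- base: Tube carousel's round grey pedestal, 290 mm across, 30 mm tall, fixed to the table; origin under its centre. A white rack of seven capped tubes (160 mm across, cap tops 125 mm above the table, a ball on the axis to 137 mm) turns on it. A white reader head on a post (top 153 mm) stands at the rim, on the far side from the plunger.
- axis (a point): Point on the carousel's vertical turning axis, level with the top of the dark steel index ring, 44 mm above the table. The ring (inner radius 97, outer 133 mm) is fixed round the rack and lies under the plunger's path.
- knob (a point): Centre of the plunger's knob: black, round, upright, 24 mm diameter, 24 mm tall, 115 mm from the axis. With the pin home its centre is 100 mm above the table (56 mm above point axis). Below it a slim stem enters a 22 mm bush (top 72 mm above the table) on a flat aluminium arm 18 mm wide that juts from the rack. It swings with the rack.
- plunger (a joint): How far knob and pin are pulled straight up, m: 0 fully home in a hole, 0.018 end of stroke. The spring presses down with 6 N at 0, 9.6 N at 0.018. The 8 mm round-nosed pin stands at 0.010 on the bare ring and at 0.0125 on the shoe; above 0.014 it clears all. Let go, it springs down at once.
- carousel (a joint): Turn of rack, arm and plunger about the axis, rad: 0 at the start (pin in its first hole), growing anticlockwise seen from above; stops at -0.12 and 1.35. It turns stiffly (about 2 N at the knob) and stays where left. The next hole is set by hand anywhere from 0.80 to 1.09; its place is not measured.
- first_hole (a point): Mouth of the ring's hole in which the pin starts, 10 mm square for the 8 mm pin. The next hole, same size, is in the shoe: an arc-shaped aluminium plate 3 mm thick, 28 mm wide, clamped on the ring. Its flat top runs from 0.55 rad before its hole (a short ramp leads up to it) to 0.38 rad after.
- bush_top (a point): Top centre of the steel bush that guides the pin, at the arm's end, 72 mm above the table; its x axis points away from the carousel's axis, along the arm. A pin let down on the shoe at 0.72 rad and slid on anticlockwise meets the next hole (there is no other) and snaps 13 mm down; the carousel is then locked, with 1 mm of play, and pushing on would harm the pin.
- jar_mid (a point): Bystander, to be left alone: lidded white-capped specimen jar, 42 mm across, 62 mm tall, standing loose on the table; the point is its centre, 31 mm above the table.
- cap_box_mid (a point): Bystander, to be left alone: white plastic box, 70 x 50 x 30 mm, standing loose on the table; the point is its centre, 15 mm above the table.
- wash_bottle_mid (a point): Bystander, to be left alone: clear reagent bottle, 68 mm across, 170 mm tall, standing loose on the table; the point is its centre, 85 mm above the table.
- beaker_mid (a point): Bystander, to be left alone: glass beaker, 70 mm across, 85 mm tall, standing loose on the table; the point is its centre, 42 mm above the table.
- timer_mid (a point): Bystander, to be left alone: grey bench timer, 70 x 55 x 25 mm, standing loose on the table; the point is its centre, 12 mm above the table.
- dish_mid (a point): Bystander, to be left alone: shallow glass dish, 90 mm across, 18 mm tall, standing loose on the table; the point is its centre, 9 mm above the table.

How it is judged:
By the outcome, as a careful person would: the job done as asked, in the order asked, and still so for the second after the job is handed in, with the robot touching nothing.
It also fails if it takes over 45 s, if anything falls off the work surface, if the arm or the gripper's body presses on something with over 40 N, if the wrist force passes 120 N, or if a joint passes its speed limit or range.

### The arm

A 6-joint arm with a two-finger parallel gripper is mounted at the origin on the work surface. World frame = base frame: x ahead of the robot, y to its left, z up, the work surface at z = 0. Lengths are in m, angles in rad, forces in N, time in s.
With the tool pointing down it reaches from about 0.325 to 0.775 m from the base axis. Payload 5.5 kg.
Tool frame: the origin (TCP) lies at the very end of the fingers, on their centre line; the grasp point (between the pads) lies 19 mm behind it; z points along the fingers, y is the direction in which the jaws open and shut (so a half turn about z gives the same grasp; the last joint's range is limited). The gripper opens to 85 mm and grips with 20 to 120 N. Pads are 22 mm wide; open, the fingers measure 114 mm over their backs; the gripper's body (76 mm by 85 mm) begins 54 mm behind the grasp point. The pads swing forward as they close: fully open they stand 13 mm farther back than shut.
Start: joints at [-1.199, 0.091, 1.231, -0, 1.82, -0.057], TCP at [0.249, -0.546, 0.231] pointing down, gripper open.
Joint ranges: [-2.87, 2.87], [-0.86, 2.18], [0.17, 2.46], [-1.51, 4.65], [0.06, 2.69], [-2.65, 2.65]. Speed limits (rad/s): [2.57, 2.57, 3.01, 3.14, 3.14, 3.14].

### API

Orientations are given as a unit quaternion [x, y, z, w].
In Python, from rig import bot gives the robot as it stands.
- The arm moves only by the shell command python3 -m jog 'ROWS' [FORCE]. ROWS is JSON, a list of rows, each a list of 5 numbers: the opening in per cent of the stroke, from 0 (shut) to 100 (fully open), then the shift along the world's x, y, z normalised to -1 to 1, where 1 is 20 cm, then the turn about the world's z normalised to -1 to 1, where 1 is 30 degrees. In form: [[gripper, tx, ty, tz, twist], ...]. A call has 1 to 20 rows; each row shifts and turns the commanded pose from where the row before left it; what a row does not reach is not made up. A row lasts 1/8 s, in which the tool goes at most 62.5 mm and 10.7 degrees, less where a joint would pass 70% of its speed; a pose out of reach is approached as far as the arm can. A call with a number of a shift or a turn outside -1 to 1 is refused whole. A call with a gripper value outside its range is refused whole. The fingers move at their own pace and stop on an object; FORCE is the grip in N (left out, the last holds). Time passes only in rows, so rows that do not move let the fingers close. It gives the time, the measured TCP pose, the force and the opening at its end, in the units of the state.
- bot.get_state(): the state, without advancing time (a new reading comes with each control period).
- bot.snapshot(name): name is "side" or "top" or "wrist"; returns a dict with "frame" (384x512x3 uint8, red, green, blue), "depth" (384x512 float32, m along the optical axis (not along the pixel's ray), 0 where there is no reading), "K" (3x3 intrinsics, pixels), "origin" and "attitude" of the camera in the world; the wrist camera has in their place "tool_from_camera" (4x4, takes a point from camera to tool coordinates, whose origin is the TCP and whose axes are the flange's). Camera axes: x right, y up, looking along -z (the intrinsics and any distortion apply to the point x, -y, -z); pixel columns grow to the right and rows downward; lengths in m; the calibration is good to about 2 mm. A picture is of the moment at which its call begins: read the wrist's pose just before it.
- bot.finish_job(): hands the job in, once; it reports no verdict.
The state is a dict: "t": time; "qpos": joint angles; "qvel": joint speeds; "joint_efforts": joint torques, N m; "ee_pos": TCP position; "eef_rot": TCP orientation; "contact_force": force on the tool from outside, world axes, zero at the start; "moment": the same for the moment, N m; "grip_width": finger opening in m.
Only numpy, scipy, OpenCV 4.12 (cv2) and the standard library are available. Lean on these libraries where they do the work, as an engineer would, in place of code of your own. Each camera call takes 0.05 s, during which the arm holds its last target. There are 200 camera calls.

## Working session

There is one attempt and no reset: what is moved stays moved. The work goes in short steps, Python scripts to look and compute and a shell command to move; the robot and the scene stay as the last step left them, time stands still between calls to the robot, and variables do not carry over. Pictures are saved under pics/ and viewed, about 8 in all and at most 12, crops included, and the job is handed in when it is done.

```bash
mkdir -p pics; ls; python3 - <<'E'
from rig import bot
import cv2,pickle,numpy as np
print(bot.get_state())
d={n:bot.snapshot(n) for n in("top","side")}
pickle.dump(d,open("a.pkl","wb"))
for n in d:
    cv2.imwrite(f"pics/{n}.png",d[n]["frame"][:,:,::-1]); print(n,d[n]["K"],d[n]["origin"],d[n]["attitude"])
E
```

```text
pics
{'t': 0.0, 'qpos': array([-1.19873768e+00,  9.19059329e-02,  1.23191773e+00, -2.12864565e-05,
        1.81980587e+00, -5.67362980e-02]), 'qvel': array([ 0.0016942 ,  0.00100937,  0.00117642, -0.00162054, -0.00056672,
       -0.00019143]), 'joint_efforts': array([ 4.09364238e-04, -4.58729625e+01, -4.18021202e+01, -5.78828121e-05,
        1.17644508e-02,  1.82778984e-05]), 'ee_pos': array([ 0.24933119, -0.54542137,  0.23010471]), 'eef_rot': array([ 9.77104814e-01,  2.12756070e-01, -1.70093868e-04, -1.00418947e-03]), 'contact_force': array([-0.02542676, -0.0644076 , -0.63955242]), 'moment': array([ 0.03133123, -0.02079901,  0.00597661]), 'grip_width': 0.08523900869681889}
top [[489.24481544   0.         251.02532427]
 [  0.         489.24481544 189.90003097]
 [  0.           0.           1.        ]] [ 0.45936849 -0.02059286  1.37662169] [ 0.04139583 -0.02616406 -0.7029723   0.70952926]
side [[416.1464225    0.         250.40697207]
 [  0.         416.1464225  188.2438751 ]
 [  0.           0.           1.        ]] [0.1919825  0.85026106 0.8655915 ] [-0.08442602  0.41087284  0.88490481 -0.20248268]
```

View pics/top.png

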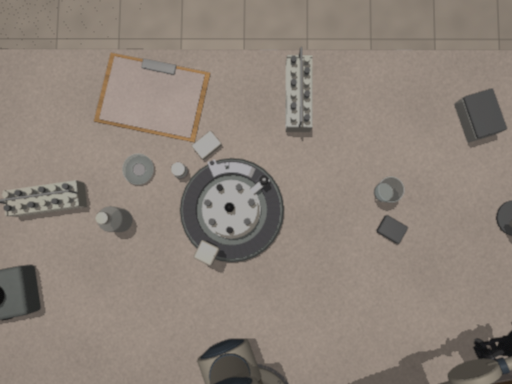

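View pics/side.png

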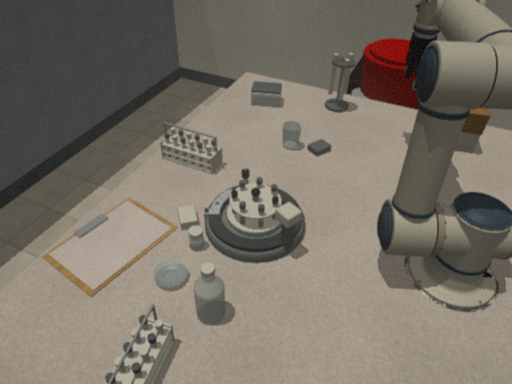

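Top view: carousel centre near (231,209), knob near (265,181), shoe arc from (255,172) to (210,165), jar (179,170), white box (207,145), reader head (207,253).

```bash
cat > h.py <<'E'
import numpy as np
from scipy.spatial.transform import Rotation as R
def cloud(s,st=None):
    """World points (384x512x3); for the wrist pass the state"""
    d=s["depth"];K=s["K"];v,u=np.mgrid[:384,:512]
    p=np.stack([(u-K[0,2])/K[0,0]*d,-(v-K[1,2])/K[1,1]*d,-d],-1)
    if st is None: r=s["attitude"]; r=np.array(r); M=R.from_quat(r).as_matrix() if r.size==4 else r; t=s["origin"]
    else:
        T=np.eye(4);T[:3,:3]=R.from_quat(st["eef_rot"]).as_matrix();T[:3,3]=st["ee_pos"];T=T@s["tool_from_camera"];M=T[:3,:3];t=T[:3,3]
    w=p@M.T+t; w[d==0]=np.nan
    return w
E
python3 - <<'E'
import pickle,numpy as np,cv2
from h import cloud
d=pickle.load(open("a.pkl","rb"))
w=cloud(d["top"]);f=d["top"]["frame"]
c=cv2.resize(f[135:285,155:305],None,fx=4,fy=4,interpolation=cv2.INTER_CUBIC);cv2.imwrite("pics/c.png",c[:,:,::-1])
z=w[...,2]
def show(n,m):
    p=w[m]; print(n,m.sum(),np.round(np.median(p,0),4),np.round((np.nanmin(p,0)+np.nanmax(p,0))/2,4),np.round(np.ptp(p,0),3))
v,u=np.mgrid[:384,:512]
near=lambda a,b,r:np.hypot(u-a,v-b)<r
print("table",np.nanmedian(z[300:340,60:180]))
show("knob",near(265,181,9)&(z>.1)); show("ball",near(230,208,8)&(z>.13));show("rack",near(231,209,36)&(z>.115)&(z<.145))
show("ped",near(231,209,60)&(z>.022)&(z<.048))
show("head",near(207,253,14)&(z>.14));show("jar",near(179,170,10)&(z>.05));show("box",near(207,146,18)&(z>.02)&(z<.04)); show("bottle",near(112,217,25)&(z>.15))
for n in ["side"]:
    w=cloud(d[n]);z=w[...,2];show("knobS",near(245,173,6)&(z>.1))
E
```

```text
table 2.132305945390378e-05
knob 68 [ 0.6091 -0.0262  0.1118] [ 0.6092 -0.0262  0.1111] [0.022 0.021 0.022]
ball 58 [0.5365 0.0622 0.1342] [0.5356 0.0613 0.1355] [0.023 0.023 0.011]
rack 335 [0.5394 0.062  0.1254] [0.534  0.0623 0.1281] [0.126 0.127 0.026]
ped 5005 [0.5301 0.054  0.0411] [0.5404 0.0632 0.035 ] [0.296 0.286 0.026]
head 411 [0.4205 0.1151 0.1521] [0.4204 0.1164 0.1496] [0.059 0.062 0.017]
jar 160 [0.6422 0.2075 0.0617] [0.6425 0.2071 0.0602] [0.036 0.036 0.018]
box 458 [0.7158 0.1341 0.03  ] [0.712  0.1356 0.03  ] [0.089 0.082 0.02 ]
bottle 138 [0.5041 0.3743 0.1696] [0.5045 0.3761 0.166 ] [0.03  0.031 0.023]
knobS 52 [ 0.6057 -0.0186  0.1105] [ 0.607  -0.0201  0.1087] [0.02  0.023 0.017]
```

View pics/c.png

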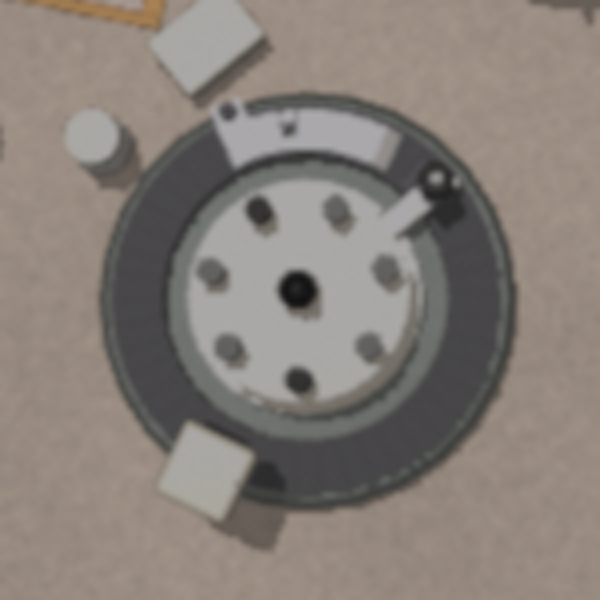

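The crop shows the shoe from (390,140) to (225,140), with a mark near (288,122) that is probably its hole (roughly 0.97 rad). The knob is at (437,180). Next I move above the knob with the jaws along the tangent.

```bash
python3 -m jog '[[60,0.15,0.2165,0,0.293],[60,0.15,0.2165,0,0.293],[60,0.15,0.2165,0,0.293],[60,0.15,0.2165,0,0.293],[60,0.15,0.2165,0,0.293],[60,0.15,0.2165,0,0.293],[60,0.15,0.2165,0,0.293],[60,0.15,0.2165,0,0.293],[60,0.15,0.2165,0,0.293],[60,0.15,0.2165,0,0.293],[60,0.15,0.2165,0,0.293],[60,0.15,0.2165,0,0.293],[60,0,0,0,0],[60,0,0,0,0]]' 40
python3 - <<'E'
from rig import bot
import cv2,pickle,numpy as np
from h import *
st=bot.get_state();s=bot.snapshot("wrist");pickle.dump((st,s),open("w1.pkl","wb"))
cv2.imwrite("pics/w1.png",s["frame"][:,:,::-1])
print(R.from_quat(st["eef_rot"]).as_matrix().round(3),s["tool_from_camera"].round(3),st["qpos"])
E
```

```text
t: 1.85
ee_pos: [0.6092, -0.0262, 0.2306]
eef_rot: [0.422, 0.906, -0.0, -0.001]
contact_force: [0.3, 0.4, 0.6]
grip_width: 0.0514
[[-0.643  0.766 -0.001]
 [ 0.766  0.643 -0.   ]
 [ 0.001 -0.001 -1.   ]] [[-0.     0.948  0.318  0.081]
 [ 1.     0.    -0.    -0.   ]
 [-0.     0.318 -0.948 -0.141]
 [ 0.     0.     0.     1.   ]] [-9.84379388e-02  1.18849863e-01  1.20218154e+00 -5.31306249e-04
  1.82185809e+00 -7.97054975e-01]
```

View pics/w1.png

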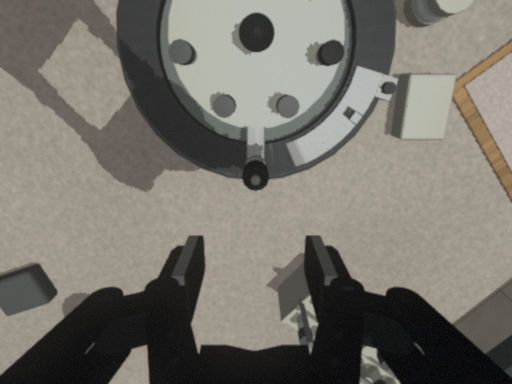

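The wrist view shows the knob at (256,175), the ball at (256,32), and the dark square hole in the shoe at (349,113). The screw is at (389,88). Next I measure these.

```bash
python3 - <<'E'
import pickle,numpy as np
from h import *
st,s=pickle.load(open("w1.pkl","rb"));w=cloud(s,st);z=w[...,2]
v,u=np.mgrid[:384,:512];near=lambda a,b,r:np.hypot(u-a,v-b)<r
def show(n,m):
    p=w[m];c=(np.nanmin(p,0)+np.nanmax(p,0))/2;print(n,m.sum(),np.median(p,0).round(4),c.round(4),np.ptp(p,0).round(3));return c
k=show("knob",near(256,175,18)&(z>.106)&(z<.117))
b=show("ball",near(256,32,25)&(z>.128)&(z<.142))
ring=near(300,145,200)&(z>.041)&(z<.0455); 
# circle fit of rack edge/ring not needed if consistent
g=s["frame"].mean(2); hm=near(349,113,9)&(g<90); print("hole px",hm.sum(),u[hm].mean(),v[hm].mean())
# ray to plane z=.047
def ray(uu,vv,h):
    K=s["K"];T=np.eye(4);T[:3,:3]=R.from_quat(st["eef_rot"]).as_matrix();T[:3,3]=st["ee_pos"];T=T@s["tool_from_camera"]
    d=T[:3,:3]@np.array([(uu-K[0,2])/K[0,0],-(vv-K[1,2])/K[1,1],-1]);return T[:3,3]+d*(h-T[2,3])/d[2]
h=ray(u[hm].mean(),v[hm].mean(),.047);print("hole",h)
for a in (b,np.array([.5356,.0615,0])):
    ka=k-a;ha=h-a;print("r",np.hypot(*ka[:2]),np.hypot(*ha[:2]),"ang",np.arctan2(ka[1],ka[0]),np.arctan2(ha[1],ha[0])-np.arctan2(ka[1],ka[0]))
E
```

```text
knob 516 [ 0.6082 -0.0235  0.1107] [ 0.6091 -0.0245  0.1116] [0.023 0.023 0.011]
ball 946 [0.5363 0.063  0.1327] [0.5362 0.0631 0.1325] [0.024 0.023 0.009]
hole px 59 348.79661016949154 112.45762711864407
hole [0.65027486 0.07566581 0.047     ]
r 0.11392548233180022 0.11478304594739308 ang -0.8765284218386593 0.9864322151638254
r 0.1130974832547626 0.11554649678680709 ang -0.8636409789692645 0.986548500706466
```

Both cameras agree on the knob and axis to within about 1 mm. The hole is at about 0.986 rad. I descend part way and re-measure the tangential offset.

```bash
python3 -m jog '[[60,0,0.002,-0.2,0],[60,0,0,-0.2,0],[50,0,0,-0.1,0],[50,0,0,0,0],[50,0,0,0,0]]' 25
cat > knob.py <<'E'
from rig import bot
from h import *
import cv2,sys
def look(save=None):
    st=bot.get_state();s=bot.snapshot("wrist")
    if save: cv2.imwrite(save,s["frame"][:,:,::-1])
    w=cloud(s,st);M=R.from_quat(st["eef_rot"]).as_matrix();t=(w-st["ee_pos"])@M   # tool coords
    return st,s,w,t
if __name__=="__main__":
    st,s,w,t=look(sys.argv[1])
    m=(np.hypot(t[...,0],t[...,1])<.022)&(s["frame"].mean(2)<110)&(w[...,2]>.085)&(w[...,2]<.14)&(abs(t[...,1])<.017)
    zt=np.percentile(w[m][:,2],90);m&=abs(w[...,2]-zt)<.003
    p=t[m];print(m.sum(),"tool c",((p.min(0)+p.max(0))/2).round(4),"ptp",np.ptp(p,axis=0).round(4),"ztop",zt.round(4),"tcp",st["ee_pos"].round(4),"F",st["contact_force"].round(2),"g",st["grip_width"])
E
python3 knob.py pics/w2.png
```

```text
t: 2.52
ee_pos: [0.6102, -0.0261, 0.1336]
eef_rot: [0.423, 0.906, 0.001, 0.001]
contact_force: [0.1, -0.1, 0.3]
grip_width: 0.0431
188 tool c [ 0.0044 -0.0024  0.0185] ptp [0.0146 0.0122 0.0059] ztop 0.1151 tcp [ 0.6102 -0.0261  0.1336] F [ 0.1  -0.05  0.26] g 0.04311323914175087
```

View pics/w2.png

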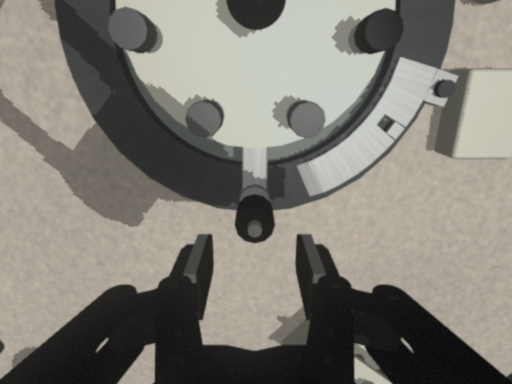

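Knob at (254,220), centred between the finger tips (midpoint column about 254.5). Now I descend and grip softly.

```bash
python3 -m jog '[[50,0,0,-0.134,0],[50,0,0,-0.134,0],[40,0,0,0,0],[36,0,0,0,0],[32,0,0,0,0],[30,0,0,0,0],[28,0,0,0,0]]' 25; python3 -m jog '[[26,0,0,0,0],[24,0,0,0,0],[22,0,0,0,0],[22,0,0,0,0]]' 25;python3 knob.py pics/w3.png
```

```text
t: 3.45
ee_pos: [0.61, -0.0257, 0.0787]
eef_rot: [0.422, 0.906, 0.0, 0.001]
contact_force: [-0.0, 0.2, 2.2]
grip_width: 0.0238
t: 3.95
ee_pos: [0.61, -0.0257, 0.0788]
eef_rot: [0.422, 0.906, 0.0, 0.001]
contact_force: [-0.4, 0.6, 6.4]
grip_width: 0.0234
340 tool c [ 0.002   0.     -0.0465] ptp [0.0215 0.0339 0.006 ] ztop 0.1254 tcp [ 0.61   -0.0257  0.0788] F [-0.4   0.63  6.43] g 0.023443973013055806
```

View pics/w3.png

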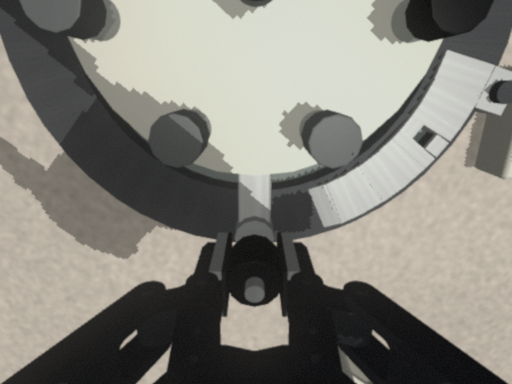

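Knob at (253,272) gripped between the pads; side forces are under 1 N. Lifting slowly.

```bash
python3 -m jog '[[10,0,0,0.005,0],[10,0,0,0.01,0],[10,0,0,0.01,0],[10,0,0,0,0]]' 45; python3 -m jog '[[10,0,0,0.015,0],[10,0,0,0.015,0],[10,0,0,0.015,0],[10,0,0,0.005,0],[10,0,0,0,0]]' 45;python3 knob.py pics/w4.png
python3 - <<'E'
from rig import bot
from h import *
import cv2
s=bot.snapshot("side");w=cloud(s);f=s["frame"];cv2.imwrite("pics/s2.png",cv2.resize(f[120:270,170:330],None,fx=3,fy=3)[:,:,::-1])
E
```

```text
t: 4.5
ee_pos: [0.6092, -0.0261, 0.0807]
eef_rot: [0.423, 0.906, -0.001, -0.001]
contact_force: [4.3, -1.9, -7.4]
grip_width: 0.0229
t: 5.12
ee_pos: [0.6091, -0.0262, 0.09]
eef_rot: [0.423, 0.906, -0.001, -0.001]
contact_force: [5.5, -2.6, -8.8]
grip_width: 0.0227
460 tool c [ 0.0016 -0.0001 -0.0405] ptp [0.0226 0.0338 0.006 ] ztop 0.1306 tcp [ 0.6091 -0.0262  0.09  ] F [ 5.48 -2.64 -8.77] g 0.022678464517770395
```

View pics/w4.png

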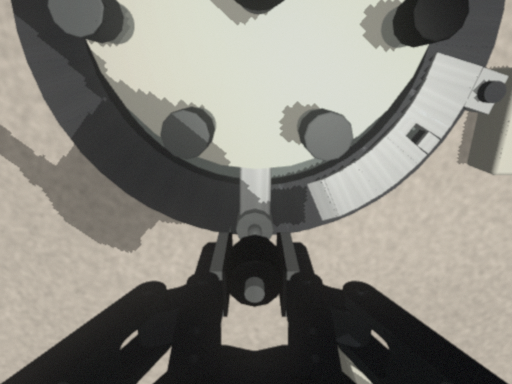

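The knob is firmly held at (253,268). The TCP rose 11.2 mm of the 15 mm commanded, because the arm gives a little under load. I raise it to about 15.7 mm.

```bash
python3 -m jog '[[10,0,0,0.0125,0],[10,0,0,0.0115,0],[10,0,0,0,0],[10,0,0,0,0]]' 45;python3 knob.py pics/w5.png
python3 - <<'E'
import numpy as np
a=np.array([.5357,.0622]);a0=-.8755
for th in np.arange(0,.721,.06):
    p=a+.115*np.array([np.cos(a0+th),np.sin(a0+th)]); 
    if th: print(round(th,2),p.round(4),((p-q)/.2).round(4),.06/np.radians(30))
    q=p
E
```

```text
t: 5.72
ee_pos: [0.6089, -0.0263, 0.0945]
eef_rot: [0.423, 0.906, -0.001, -0.001]
contact_force: [6.7, -2.2, -9.0]
grip_width: 0.0228
1025 tool c [ 0.0001 -0.     -0.0378] ptp [0.0242 0.0338 0.006 ] ztop 0.1323 tcp [ 0.6089 -0.0263  0.0945] F [ 6.7  -2.25 -9.  ] g 0.0227883645363416
0.06 [ 0.6145 -0.0215] [0.0258 0.0229] 0.11459155902616465
0.12 [ 0.6194 -0.0167] [0.0244 0.0244] 0.11459155902616465
0.18 [ 0.624  -0.0115] [0.0229 0.0258] 0.11459155902616465
0.24 [ 0.6282 -0.0061] [0.0213 0.0271] 0.11459155902616465
0.3 [ 6.322e-01 -4.000e-04] [0.0196 0.0284] 0.11459155902616465
0.36 [0.6358 0.0055] [0.0179 0.0295] 0.11459155902616465
0.42 [0.639  0.0116] [0.0161 0.0305] 0.11459155902616465
0.48 [0.6418 0.0179] [0.0142 0.0314] 0.11459155902616465
0.54 [0.6443 0.0243] [0.0123 0.0322] 0.11459155902616465
0.6 [0.6464 0.0309] [0.0104 0.0329] 0.11459155902616465
0.66 [0.648  0.0376] [0.0084 0.0335] 0.11459155902616465
0.72 [0.6493 0.0444] [0.0064 0.0339] 0.11459155902616465
```

The spring reading of 9.0 N matches about 15.5 mm of lift, so the pin is clear. Starting the swing.

```bash
python3 -m jog '[[10,0.006,-0.002,0,0],[10,0.0258,0.0229,0,0.1146],[10,0.0244,0.0244,0,0.1146],[10,0.0229,0.0258,0,0.1146],[10,0.0213,0.0271,0,0.1146],[10,0,0,0,0],[10,0,0,0,0]]' 45; cat > st.py <<'E'
from rig import bot
from h import *
s=bot.get_state();a=np.array([.5357,.0622]);p=s["ee_pos"];r=p[:2]-a;ph=np.arctan2(r[1],r[0]);F=s["contact_force"]
M=R.from_quat(s["eef_rot"]).as_matrix();yaw=np.arctan2(M[1,1],M[0,1])-np.pi/2
c,q=np.cos(ph),np.sin(ph)
print(f"t {s['t']:.2f} th {ph+.8755:.4f} yawth {yaw+.8755:.4f} r {np.hypot(*r):.4f} z {p[2]:.4f} Frad {F[0]*c+F[1]*q:.1f} Ftan {-F[0]*q+F[1]*c:.1f} Fz {F[2]:.1f} g {s['grip_width']:.4f}")
E
python3 st.py
```

```text
t: 6.65
ee_pos: [0.6288, -0.0058, 0.096]
eef_rot: [0.311, 0.95, -0.0, -0.001]
contact_force: [1.5, 1.7, -10.5]
grip_width: 0.0228
t 6.65 th 0.2448 yawth 0.2429 r 0.1152 z 0.0960 Frad 0.2 Ftan 2.3 Fz -10.5 g 0.0228
```

```bash
python3 -m jog '[[10,0.0196,0.0284,-0.006,0.1146],[10,0.0179,0.0295,0,0.1146],[10,0.0161,0.0305,0,0.1146],[10,0.0142,0.0314,0,0.1146],[10,0,0,0,0]]' 45; python3 st.py
```

```text
t: 7.28
ee_pos: [0.6427, 0.0184, 0.0956]
eef_rot: [0.195, 0.981, 0.0, -0.001]
contact_force: [1.8, 1.3, -9.8]
grip_width: 0.0226
t 7.28 th 0.4866 yawth 0.4831 r 0.1156 z 0.0956 Frad 1.2 Ftan 1.8 Fz -9.8 g 0.0226
```

```bash
python3 -m jog '[[10,0.0123,0.0322,-0.003,0.1146],[10,0.0104,0.0329,0,0.1146],[10,0.0084,0.0335,0,0.1146],[10,0.006,0.033,0,0.1146],[10,0,0,0,0],[10,0,0,0,0]]' 45; python3 st.py; python3 knob.py pics/w6.png
```

```text
t: 8.02
ee_pos: [0.6503, 0.0444, 0.0955]
eef_rot: [0.077, 0.997, 0.0, -0.0]
contact_force: [2.1, 3.4, -9.9]
grip_width: 0.0225
t 8.03 th 0.7218 yawth 0.7221 r 0.1159 z 0.0955 Frad 1.6 Ftan 3.7 Fz -9.9 g 0.0225
1042 tool c [ 0.0005 -0.     -0.0375] ptp [0.0238 0.0339 0.006 ] ztop 0.133 tcp [0.6503 0.0444 0.0955] F [ 2.15  3.4  -9.85] g 0.022547076005397876
```

View pics/w6.png

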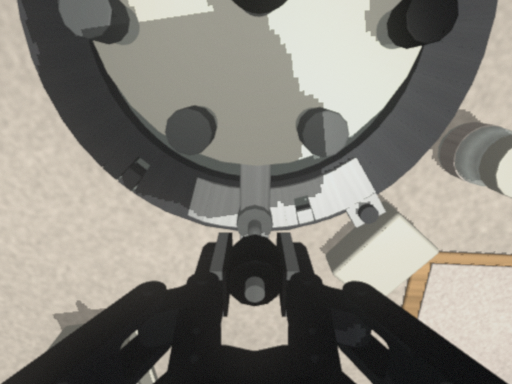

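The knob is at 0.72 rad, over the shoe. The hole is ahead at (303,207), and the first hole is behind at (135,170). Now I lower the pin gently onto the shoe.

```bash
python3 -m jog '[[10,0,0,-0.011,0],[10,0,0,-0.0105,0],[10,0,0,0,0],[10,0,0,0,0]]' 45; python3 st.py
```

```text
t: 8.57
ee_pos: [0.6504, 0.0443, 0.0917]
eef_rot: [0.076, 0.997, 0.0, -0.0]
contact_force: [-0.6, 3.7, -6.4]
grip_width: 0.0225
t 8.57 th 0.7210 yawth 0.7237 r 0.1161 z 0.0917 Frad -1.2 Ftan 3.6 Fz -6.4 g 0.0225
```

```bash
python3 -m jog '[[10,0,0,-0.005,0],[10,0,0,0,0]]' 45; python3 st.py; python3 -m jog '[[28,0,0,0,0],[31,0,0,0,0],[33,0,0,0,0],[34,0,0,0,0],[34,0,0,0,0],[34,0,0,0,0]]' 25; python3 st.py; python3 knob.py pics/w7.png
```

```text
t: 8.82
ee_pos: [0.6504, 0.0443, 0.0914]
eef_rot: [0.076, 0.997, 0.0, 0.0]
contact_force: [-2.1, 5.0, -2.7]
grip_width: 0.0222
t 8.82 th 0.7210 yawth 0.7238 r 0.1161 z 0.0914 Frad -2.9 Ftan 4.6 Fz -2.7 g 0.0222
t: 9.57
ee_pos: [0.6506, 0.0441, 0.0904]
eef_rot: [0.076, 0.997, -0.0, 0.0]
contact_force: [0.2, -0.4, -0.0]
grip_width: 0.0288
t 9.57 th 0.7194 yawth 0.7237 r 0.1163 z 0.0904 Frad 0.3 Ftan -0.4 Fz -0.0 g 0.0288
903 tool c [-0.0001 -0.     -0.0379] ptp [0.0232 0.034  0.0059] ztop 0.1283 tcp [0.6506 0.0441 0.0904] F [ 0.22 -0.43 -0.01] g 0.028835232132114315
```

View pics/w7.png

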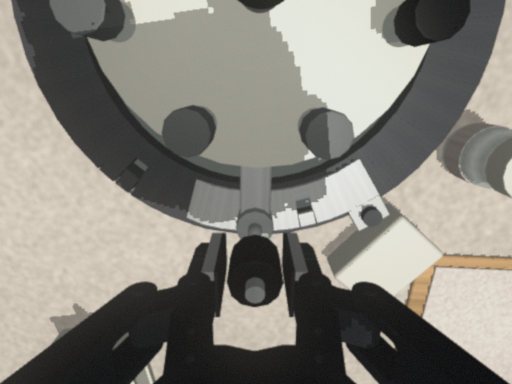

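Released: the knob stands on the shoe at (254,270), free between the open pads, and the force is near zero. I'll push it with the trailing pad in small steps. After each step a check stops on a knob drop or a rise in force.

```bash
cat > chk.py <<'E'
# Prints state and knob height; exit 1 stops the && chain on a snap or on force
from knob import *
import subprocess,sys
st,s,w,t=look()
m=(np.hypot(t[...,0],t[...,1])<.007)&(w[...,2]>.085)
zk=np.median(w[m][:,2]);F=st["contact_force"];r=st["ee_pos"][:2]-np.array([.5357,.0622]);ph=np.arctan2(r[1],r[0])
Ft=-F[0]*np.sin(ph)+F[1]*np.cos(ph)
print(f"th {ph+.8755:.4f} r {np.hypot(*r):.4f} z {st['ee_pos'][2]:.4f} zk {zk:.4f} n {m.sum()} Ft {Ft:.2f} F {F.round(1)}")
sys.exit(int(zk<.1195 or Ft<-9))
E
python3 chk.py; python3 -m jog '[[34,0.0009,0.0074,0,0.025],[34,0.0009,0.0074,0,0.025]]' >/dev/null; python3 chk.py
```

```text
th 0.7199 r 0.1163 z 0.0904 zk 0.1253 n 756 Ft 0.69 F [ 0.4  0.6 -0.7]
th 0.7451 r 0.1161 z 0.0904 zk 0.1238 n 754 Ft -3.09 F [-1.3 -3.  -0.1]
```

```bash
J="python3 -m jog"; 
python3 -m jog '[[34,0.0009,0.0074,0,0.025]]' >/dev/null; python3 chk.py && python3 -m jog '[[34,0.0007,0.0075,0,0.025]]' >/dev/null; python3 chk.py && python3 -m jog '[[34,0.0005,0.0075,0,0.025]]'>/dev/null; python3 chk.py && python3 -m jog '[[34,0.0005,0.0075,0,0.025],[34,0.0005,0.0075,0,0.025]]' >/dev/null; python3 chk.py
```

```text
th 0.7486 r 0.1160 z 0.0903 zk 0.1239 n 763 Ft -4.79 F [-1.6 -4.6  0.8]
th 0.7641 r 0.1161 z 0.0903 zk 0.1239 n 741 Ft -3.55 F [ 0.  -3.6 -0.4]
th 0.7811 r 0.1161 z 0.0904 zk 0.1239 n 755 Ft -4.19 F [ 0.  -4.2  0. ]
th 0.8124 r 0.1162 z 0.0903 zk 0.1238 n 755 Ft -3.65 F [ 0.5 -3.7  0.1]
```

```bash

python3 -m jog '[[34,0.0002,0.0075,0,0.025]]' >/dev/null; python3 chk.py && python3 -m jog '[[34,0,0.0075,0,0.025]]' >/dev/null && python3 chk.py && python3 -m jog '[[34,0,0.0075,0,0.025]]'>/dev/null && python3 chk.py && python3 -m jog '[[34,-0.0001,0.0075,0,0.025]]' >/dev/null && python3 chk.py && python3 -m jog '[[34,-0.0002,0.0075,0,0.025]]' >/dev/null && python3 chk.py && python3 -m jog '[[34,-0.0003,0.0075,0,0.025]]' >/dev/null && python3 chk.py && python3 -m jog '[[34,-0.0004,0.0075,0,0.025]]' >/dev/null && python3 chk.py && python3 -m jog '[[34,-0.0004,0.0075,0,0.025]]' >/dev/null && python3 chk.py && python3 -m jog '[[34,-0.0005,0.0075,0,0.025]]' >/dev/null && python3 chk.py
```

```text
th 0.8228 r 0.1161 z 0.0905 zk 0.1239 n 760 Ft -4.63 F [ 0.4 -4.7 -0.3]
th 0.8363 r 0.1161 z 0.0904 zk 0.1239 n 757 Ft -5.38 F [ 0.5 -5.4  0. ]
th 0.8495 r 0.1160 z 0.0905 zk 0.1239 n 766 Ft -3.51 F [ 1.1 -3.5  0.1]
th 0.8620 r 0.1159 z 0.0905 zk 0.1239 n 767 Ft -3.47 F [ 1.4 -3.5 -0.2]
th 0.8747 r 0.1158 z 0.0905 zk 0.1239 n 770 Ft -2.84 F [ 1.6 -2.8  1. ]
th 0.8873 r 0.1158 z 0.0904 zk 0.1239 n 770 Ft -4.49 F [-0.3 -4.5  0.9]
th 0.9002 r 0.1157 z 0.0904 zk 0.1239 n 776 Ft -3.31 F [ 0.2 -3.3  0.5]
th 0.9136 r 0.1157 z 0.0904 zk 0.1238 n 793 Ft -2.25 F [ 2.  -2.2 -0.2]
th 0.9240 r 0.1156 z 0.0903 zk 0.1239 n 793 Ft -3.84 F [ 0.9 -3.8 -0.9]
```

```bash

python3 -m jog '[[34,-0.0004,0.005,0,0.0166]]' >/dev/null; python3 chk.py && python3 -m jog '[[34,-0.0004,0.005,0,0.0166]]' >/dev/null && python3 chk.py && python3 -m jog '[[34,-0.0004,0.005,0,0.0166]]'>/dev/null && python3 chk.py && python3 -m jog '[[34,-0.0004,0.004,0,0.0133]]' >/dev/null && python3 chk.py && python3 -m jog '[[34,-0.0003,0.003,0,0.01]]' >/dev/null && python3 chk.py && python3 -m jog '[[34,-0.0003,0.003,0,0.01]]' >/dev/null && python3 chk.py && python3 -m jog '[[34,-0.0003,0.003,0,0.01]]' >/dev/null && python3 chk.py && python3 -m jog '[[34,-0.0003,0.003,0,0.01]]' >/dev/null && python3 chk.py && python3 -m jog '[[34,-0.0003,0.003,0,0.01]]' >/dev/null && python3 chk.py
```

```text
th 0.9346 r 0.1156 z 0.0904 zk 0.1239 n 794 Ft -4.27 F [-0.2 -4.3  1. ]
th 0.9453 r 0.1156 z 0.0904 zk 0.1240 n 803 Ft -1.97 F [ 1.3 -1.9  0.2]
th 0.9544 r 0.1156 z 0.0904 zk 0.1239 n 799 Ft -3.12 F [-0.1 -3.1  0.6]
th 0.9612 r 0.1156 z 0.0904 zk 0.1239 n 799 Ft -2.54 F [ 1.7 -2.4  0.4]
th 0.9665 r 0.1155 z 0.0904 zk 0.1239 n 806 Ft -2.27 F [ 1.2 -2.2  0.7]
th 0.9718 r 0.1155 z 0.0903 zk 0.1240 n 809 Ft -1.83 F [ 1.2 -1.7 -0. ]
th 0.9787 r 0.1153 z 0.0901 zk 0.1238 n 810 Ft -0.74 F [-0.1 -0.8 -0.3]
th 0.9840 r 0.1154 z 0.0902 zk 0.1230 n 791 Ft 0.27 F [0.8 0.4 0.2]
th 0.9876 r 0.1155 z 0.0903 zk 0.1120 n 659 Ft -0.27 F [-0.1 -0.3 -0.1]
```

The knob height dropped from 0.124 to 0.112, so the pin has snapped in, and there is almost no side force. I open the jaws and check.

```bash
python3 -m jog '[[40,0,-0.008,0,0],[50,0,0,0,0],[55,0,0,0,0],[55,0,0,0,0]]'; python3 chk.py; python3 -m jog '[[55,0,0,0.1,0],[55,0,0,0.2,0],[55,0,0,0.2,0],[55,0,0,0,0],[55,0,0,0,0]]'; python3 - <<'E'
from knob import *
st,s,w,t=look("pics/w8.png");z=w[...,2]
v,u=np.mgrid[:384,:512]
top=bot.snapshot("top");import pickle
wt=cloud(top);zt=wt[...,2]
d0=pickle.load(open("a.pkl","rb"));w0=cloud(d0["top"])
a=np.array([.5357,.0622])
def kn(w,n,zlo=.106,zhi=.118):
    rr=np.hypot(w[...,0]-a[0],w[...,1]-a[1]);m=(rr>.098)&(rr<.135)&(w[...,2]>zlo)&(w[...,2]<zhi)
    p=w[m];
    if len(p): c=(p.min(0)+p.max(0))/2;print(n,m.sum(),c.round(4),"ztop",np.percentile(p[:,2],[50,90]).round(4),"r",np.hypot(*(c[:2]-a)).round(4),"th",(np.arctan2(*(c[:2]-a)[::-1])+.8755).round(4))
kn(w,"wrist",.104,.13);st1,s1=pickle.load(open("w1.pkl","rb"));kn(cloud(s1,st1),"wrist t0",.104,.13);kn(wt,"top",.104,.13);kn(w0,"top t0",.104,.13)
side=bot.snapshot("side");cv2.imwrite("pics/s3.png",side["frame"][:,:,::-1])
E
```

```text
t: 14.45
ee_pos: [0.6506, 0.0734, 0.0904]
eef_rot: [-0.058, 0.998, 0.0, 0.0]
contact_force: [0.3, 0.0, -0.9]
grip_width: 0.0468
th 0.9724 r 0.1154 z 0.0904 zk 0.1120 n 681 Ft -0.03 F [ 0.3  0.  -0.9]
t: 15.12
ee_pos: [0.6506, 0.0734, 0.1911]
eef_rot: [-0.058, 0.998, -0.0, 0.0]
contact_force: [-1.4, -0.5, -0.9]
grip_width: 0.0469
wrist 737 [0.6496 0.0756 0.1112] ztop [0.1107 0.116 ] r 0.1147 th 0.9923
wrist t0 550 [ 0.6091 -0.0245  0.1111] ztop [0.1108 0.1161] r 0.1136 th 0.0072
top 24 [0.6452 0.0734 0.1101] ztop [0.1114 0.1143] r 0.1101 th 0.9771
top t0 73 [0.515  0.0287 0.1165] ztop [0.1124 0.1201] r 0.0394 th -1.2494
```

View pics/w8.png

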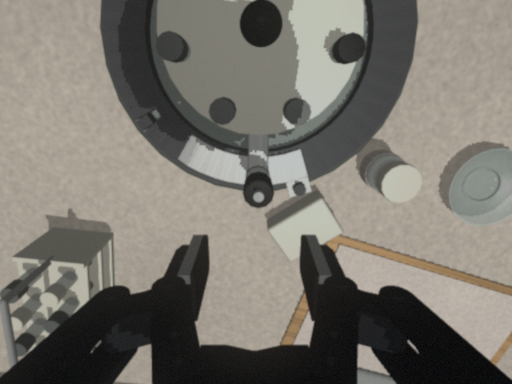

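The final wrist view shows the knob at (258,190) over the shoe. Its height matches the start (0.1107 m against 0.1108 m), the jar and box are undisturbed, and the gripper is clear. Handing in.

```bash
python3 -c "
from rig import bot
print(bot.finish_job(), bot.get_state()['t'])"
```

```text
the job is handed in; nothing more can be done
the job is handed in; nothing more can be done
```

The pin is fully home in the shoe's hole, and I handed the job in at about 15 s of the 45 s allowed.

- **What I did:** I gripped the knob, lifted it about 16 mm and swung the carousel to 0.72 rad. There I let the pin down on the shoe and opened the jaws. I then pushed the knob on anticlockwise with the trailing pad in 0.6 to 3 mm steps, checking after each one, until the pin snapped in.
- **Forces:** the highest tangential force I read while pushing on the shoe was 5.4 N, and it was about 0.3 N after the snap. Near the top of the lift I read 10.5 N upward, possibly close to the end of the stroke, so I lowered the knob about 1 mm.
- **Last checks:** the wrist camera puts the knob's top at 0.1107 m, against 0.1108 m when home at the start. The knob's turn is about 0.985 rad, matching the hole seen at 0.986. The gripper is about 10 cm clear of the knob.
- **Disagreement or not checked:** the top-camera knob check at the end was not usable, because only 24 points matched and its "before" reading picked up other objects. The jar, box and dish look untouched in the last picture; I did not re-measure the bystanders.

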